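# Lock the burr holder in its bayonet socket

## Robot

A 6-joint arm with a two-finger parallel gripper is mounted at the origin on the work surface. World frame = base frame: x ahead of the robot, y to its left, z up, the work surface at z = 0. Lengths are in mm, angles in rad, forces in N, time in s.
With the tool pointing down it reaches from about 350 to 875 mm from the base axis. Payload 4.2 kg.
Tool frame: the origin (TCP) lies between the finger pads; the fingertips stand 17 mm ahead of it and the grasp point (between the pads) lies 2 mm behind it; z points along the fingers, y is the line along which they close (so a half turn about z gives the same grasp; the last joint's range is limited). The gripper opens to 85 mm and grips with 20 to 120 N. Pads are 22 mm wide; open, the fingers measure 114 mm over their backs; the gripper's body (76 mm by 85 mm) begins 54 mm behind the grasp point. The pads swing forward as they close: fully open they stand 13 mm farther back than shut.
Start: joints at [-0.856, 0.385, 0.008, 0, -1.194, -0.259], TCP at [275.124, -561.165, 248.312] pointing down, gripper open.
Joint ranges: [-3.14, 3.14], [-1.21, 2.06], [-1.07, 1.41], [-3.16, 2.05], [-2.99, -0.16], [-3.1, 3.1]. Speed limits (rad/s): [2.79, 2.79, 3.14, 3.14, 3.14, 3.14].

## Interface

Orientations are given as a unit quaternion [x, y, z, w].
In Python, from bench import arm, sensors, get_image, get_calibration gives the robot as it stands (arm), with the cameras as plain functions and the readings (sensors).
- The arm moves only by the tool jog_arm, called after ">>>" in YAML: its name, and indented under it one key for each argument. Schema: {"type":"object","properties":{"moves":{"type":"array","items":{"type":"object","properties":{"trans":{"type":"array","items":{"type":"number"},"minItems":3,"maxItems":3},"turn_vec":{"type":"array","items":{"type":"number"},"minItems":3,"maxItems":3}},"additionalProperties":false},"minItems":1,"maxItems":10},"finger_gap":{"type":"number"},"only":{"type":"string"},"quiet":{"type":"boolean"},"lines":{"type":"string"}},"required":["moves"],"additionalProperties":false}. moves is a list of rows, 1 to 10 of them, each an object with the fields trans (a list: dx, dy, dz in shares of 400 mm (1.0 is 400 mm)), turn_vec (a list: a rotation vector rx, ry, rz in fractions of the full range, 1 being pi/2 rad); a field left out counts as zero; each row is the pose to reach, as a shift and turn from the pose commanded when the call began, along the tool's axes at that moment; what a row does not reach only later rows make up. A row lasts 1/10 s, in which the tool goes at most 50 mm and 0.15 rad, less where a joint would pass 70% of its speed; a pose out of reach is approached as far as the arm can. finger_gap is the finger opening in mm, set as the call begins (left out keeps the last). The fingers move at their own pace and stop on an object; the grip force is fixed at half the most. Time passes only in rows, so rows that do not move let the fingers close. The tool returns the time, the measured TCP pose, the force, the opening and the grip force at its end. only (a regular expression) keeps the lines of the reply that match it, lines (a string "A,B") keeps lines A to B, and quiet returns only ok. Input that does not fit is refused with a message, and nothing moves.
- sensors.read_state(): the state, without advancing time (a new reading comes with each control period).
- get_image(name): name is "scene" or "top"; returns the picture (384x512x3 uint8, blue, green, red); there is no depth.
- get_calibration(name): a dict with "K" (3x3 intrinsics, pixels), "D" ([k1, k2, p1, p2, k3] as OpenCV has them; the pictures are not rectified), "rvec" (rotation vector, rad) and "tvec" (3), from world to camera coordinates, as OpenCV has them. Camera axes: x right, y down, z forward; pixel columns grow to the right and rows downward; lengths in mm; the calibration is good to about 2 mm. A picture is of the moment at which its call begins. get_calibration takes no time and is no camera call.
- arm.job_done(): hands the job in; it is judged then, once.
The state is a dict: "clock": time; "joints": joint angles; "joint_vel": joint speeds; "joint_efforts": joint torques, N m; "position": TCP position; "ee_rot": TCP orientation; "contact_force": force on the tool from outside, world axes, zero at the start; "wrist_torque": the same for the moment, N m; "gripper_width": finger opening in mm; "grasp_force": force on a finger pad.
Only numpy, scipy, OpenCV 4.12 (cv2) and the standard library are available. Lean on these libraries where they do the work, as an engineer would, in place of code of your own. Each camera call takes 0.05 s, during which the arm holds its last target. There are 200 camera calls.

## Task

Lock the chrome burr holder into its socket: push the black peg of the yellow slotted disc round with a fingertip until the slot lines up with the steel bar, then push the bar's red lug so that the bar goes through the slot, fully home under the holder's flange, with the lug up against its guide. Only push: do not lift the bar or pick anything up, and leave the burr holder and the things lying around where they are.

Things in the scene. Friction and masses are not known exactly. Their poses are not given: they have to be found in the camera images.
- lock_base: Blue cast base bolted to the plate, fixed. Origin on the plate (z = 0) under the disc's vertical axis; +x is the way the bar is pushed, +z up. Round foot of radius 52 mm, 10 mm high; behind it a rail 60 mm wide, 10 mm high, back to x = -210 mm. All of the fixture but the peg, the lug and the burr holder is lower than 30 mm.
- guide_back (a point): Back end of the bar's black guide on the rail, 130 mm behind the disc's axis (base -x), at the top, 26 mm above the plate. The lug stops here. The guide is 80 mm long, 30 mm wide, with two straps over the bar.
- lock_disc (a joint): Turn of the yellow disc about its vertical axis (rad). 0: slot squarely in line with the bar (0.1 either way passes freely); positive: anticlockwise from above. Starts at 0.6 to 1.5, so push it clockwise; it can overshoot (stop at -0.35) and be pushed back. About 2 N at the peg turns it; it stays where left.
- disc_peg (a point): Centre of the top of the black upright peg on the disc, 60 mm from the axis, 62 mm above the plate. The peg is 12 mm thick and stands free from 28 to 62 mm above the plate, on a yellow arm 14 mm wide that reaches 68 mm from the axis. With the disc at 0 it lies at -0.8 rad (clockwise) from the base's +x.
- disc_slot (a point): Centre of the slot at the top of the disc, 33 mm from the axis, 28 mm above the plate; at the base's -x when the disc is at 0. The disc is a yellow ring of radius 26 to 40 mm, 11 to 28 mm above the plate; the slot, 19 mm wide with red marks on both sides, cuts right through the ring. Off line, the ring blocks the bar.
- lock_bar: Steel bar, loose but captive in the guide, 140 mm long, 12 wide, 10 high, about 140 g, nose rounded. Origin at the nose tip, on the underside, 10 mm above the plate; +x along the bar, the way it is pushed. The nose starts 45 to 70 mm short of the disc's axis and is home 15 mm short of it, when the lug meets the guide. Slides with 1 to 3 N.
- bar_lug (a point): Middle of the top edge of the back face (the face to push) of the red lug standing on the bar, 127 mm behind the nose tip and 51 mm above the plate. The lug is 12 mm thick, 28 mm wide and rises from 20 to 51 mm above the plate; behind it the bar's tail goes on for 13 mm, 20 mm high.
- burr_holder: Chrome rotary burr holder standing loose in the socket on the disc's axis: foot of radius 12 mm, flange of radius 22 mm from 23 to 29 mm above the plate, body of radius 11 mm, top 92 mm above the plate. Origin at the centre of its underside, 10 mm above the plate. Not to be moved.
- impeller: Pale grey nylon impeller, 66 mm in diameter, 30 mm high, loose; origin at the centre of its underside. Not to be moved.
- jar_lid: Red polypropylene jar lid, 70 mm in diameter, 15 mm high, loose; origin at the centre of its underside. Not to be moved.
- ejector_pin: Hardened steel ejector pin lying along its x axis, 111 mm long, 15 mm across the head, loose; origin under the middle. Not to be moved.
- stone_case: Green abrasive stone in a walnut case, 130 x 50 x 23 mm, loose, long side along its x; origin at the centre of its underside. Not to be moved.
- deburr_tool: Hand deburring tool with an orange handle, lying along its x, 160 mm long, 20 mm high, loose; origin under the middle. Not to be moved.

How it is judged (in metres and radians):
On the way, in this order (a step that is already met when the one before it is completed fails the run):
1. the slot of the yellow disc is in line with the bar (within 0.16 rad) (value of joint lock_disc between -0.16 and 0.16 rad), for 0.1 s.
2. the bar is through the slot, fully home under the flange (x of lock_bar in the frame of lock_base above -0.0195 m and y of lock_bar in the frame of lock_base between -0.006 and 0.006 m and z of lock_bar in the frame of lock_base below 0.0145 m), for 0.2 s.
At the end, for the whole second after the job is handed in: The disc is within 0.16 rad of line, the bar lies flat in its guide and at rest with its nose through the slot and within 4.5 mm of its home place (15 mm short of the disc's axis); the burr holder stands upright within 6 mm, and the loose things lie within 15 mm, of where they were (all of step 1 and all of step 2 and linear speed of lock_bar below 0.01 m/s and distance of burr_holder from where it was at the start of the episode below 0.006 m and angle between burr_holder's own z axis and vertical below 0.1 rad and distance of each of impeller, jar_lid, ejector_pin, stone_case, deburr_tool from where it was at the start of the episode below 0.015 m); the robot touches nothing.
It fails at once if the bar is lifted off its rail (z of lock_bar in the frame of lock_base above 0.018 m or z of bar_lug in the frame of lock_base above 0.061 m).
It fails at once if the burr holder is knocked, lifted or carried (distance of burr_holder from where it was at the start of the episode above 0.01 m or angle between burr_holder's own z axis and vertical above 0.2 rad).
It fails at once if a thing lying around is lifted or moved (distance of any of impeller, jar_lid, ejector_pin, stone_case, deburr_tool from where it was at the start of the episode above 0.02 m).
It also fails if it takes over 45 s, if anything falls off the work surface, if the arm or the gripper's body presses on something with over 40 N, if the wrist force passes 120 N, or if a joint passes its speed limit or range.

## Working session

There is one attempt and no reset: what is moved stays moved. The work goes in short steps, Python scripts to look and compute and a tool call to move; the robot and the scene stay as the last step left them, time stands still between calls to the robot, and variables do not carry over. Pictures are saved under pics/ and viewed, at most 10 in all, crops included, and the job is handed in when it is done.

```bash
ls; mkdir -p pics; python3 - <<'E'
from bench import arm, sensors, get_image, get_calibration
import cv2
for n in("scene","top"):
    im=get_image(n); cv2.imwrite(f"pics/{n}0.png",im)
    c=get_calibration(n); print(n,c)
s=sensors.read_state(); print(s["clock"],s["position"],s["ee_rot"],s["contact_force"],s["gripper_width"])
E
```

```text
bench.py
pics
scene {'K': array([[437.37712846,   0.        , 255.89917579],
       [  0.        , 437.37712846, 192.52565575],
       [  0.        ,   0.        ,   1.        ]]), 'D': array([-0.01164041,  0.        ,  0.        ,  0.        ,  0.        ]), 'rvec': array([ 2.24227059,  0.94179239, -0.39035321]), 'tvec': array([-410.17530227, -220.89630648, 1240.03426094])}
top {'K': array([[429.14682387,   0.        , 249.80721223],
       [  0.        , 429.14682387, 199.29103651],
       [  0.        ,   0.        ,   1.        ]]), 'D': array([-0.0350455,  0.       ,  0.       ,  0.       ,  0.       ]), 'rvec': array([ 2.14273985, -2.1903787 ,  0.08510621]), 'tvec': array([ 55.28671431, 562.47303053, 936.41628318])}
0.1 [ 274.91442902 -560.74461004  247.33859494] [-2.25855966e-01  9.74160210e-01  9.42935537e-04 -2.79641178e-04] [-0.02212883 -1.18629506  0.92982038] 85.55531630624859
```

View pics/scene0.png

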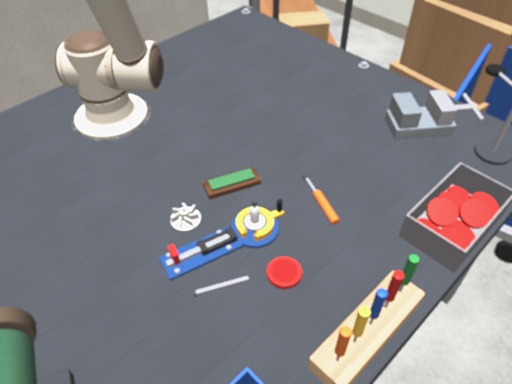

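View pics/top0.png

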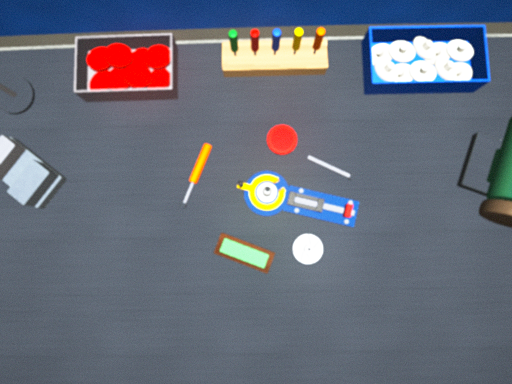

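The scene view shows the base with the disc at about (256,222), the peg at (279,204) and the lug at (173,252). In the top view the disc is at about (266,193), the peg at (240,186) and the lug at (350,211). Next I measure with masks.

```bash
cat > h.py <<'E'
import numpy as np,cv2
from bench import arm, sensors, get_image, get_calibration
C={n:get_calibration(n) for n in("scene","top")}
def ray(n,uv):
    c=C[n];p=cv2.undistortPoints(np.array([[uv]],float),c["K"],c["D"])[0,0]
    R=cv2.Rodrigues(c["rvec"])[0];return -R.T@c["tvec"],R.T@np.array([p[0],p[1],1])
def plane(n,uv,z):
    o,d=ray(n,uv);return o+d*(z-o[2])/d[2]
def tri(a,b):
    (o,d),(q,e)=ray("scene",a),ray("top",b);s=np.linalg.lstsq(np.c_[d,-e],q-o,rcond=None)[0]
    x,y=o+s[0]*d,q+s[1]*e;return (x+y)/2,np.linalg.norm(x-y)
def proj(n,P):
    c=C[n];return cv2.projectPoints(np.array(P,float).reshape(-1,1,3),c["rvec"],c["tvec"],c["K"],c["D"])[0][:,0]
def blobs(m,off=(0,0),a0=8):
    n,l,s,c=cv2.connectedComponentsWithStats(m.astype(np.uint8))
    return [(s[i,4],np.round(c[i]+off,1),s[i,:4]+[*off,0,0]) for i in range(1,n) if s[i,4]>=a0]
E
python3 - <<'E'
from h import *
R={"scene":(150,185,140,100),"top":(225,160,145,75)}
for n,(x,y,w,h) in R.items():
    im=cv2.imread(f"pics/{n}0.png")[y:y+h,x:x+w]
    cv2.imwrite(f"pics/{n}_crop.png",cv2.resize(im,None,fx=5.5,fy=5.5,interpolation=cv2.INTER_CUBIC))
    H,S,V=cv2.split(cv2.cvtColor(im,cv2.COLOR_BGR2HSV))
    for nm,m in dict(red=((H<8)|(H>172))&(S>150)&(V>90),yel=(H>18)&(H<36)&(S>130)&(V>110),blue=(H>100)&(H<122)&(S>150)&(V>90)).items():
        print(n,nm,blobs(m,(x,y)))
E
```

```text
scene red [(np.int32(108), array([173.3, 252.7]), array([168, 244,  11,  20])), (np.int32(570), array([279.1, 271. ]), array([267, 257,  23,  28]))]
scene yel [(np.int32(50), array([277.5, 213.3]), array([272, 210,  12,   9])), (np.int32(24), array([243.5, 216.7]), array([241, 212,   8,  11])), (np.int32(23), array([265., 216.]), array([260, 212,   9,  10])), (np.int32(41), array([241.6, 231.2]), array([237, 226,   9,  11])), (np.int32(81), array([262.4, 233.7]), array([255, 225,  17,  15]))]
scene blue [(np.int32(920), array([217.4, 253. ]), array([160, 220, 118,  59])), (np.int32(22), array([233.4, 226.2]), array([232, 221,   4,  11])), (np.int32(73), array([187.3, 247. ]), array([179, 242,  18,  11]))]
top red [(np.int32(71), array([347.4, 210.4]), array([344, 204,   8,  13]))]
top yel [(np.int32(479), array([262. , 191.7]), array([237, 175,  48,  35]))]
top blue [(np.int32(499), array([272.5, 196.6]), array([244, 171,  55,  45])), (np.int32(294), array([327.8, 197.5]), array([304, 189,  45,  18])), (np.int32(113), array([353.6, 214.1]), array([347, 200,  12,  27])), (np.int32(364), array([323.5, 215.4]), array([298, 208,  48,  17]))]
```

View pics/scene_crop.png

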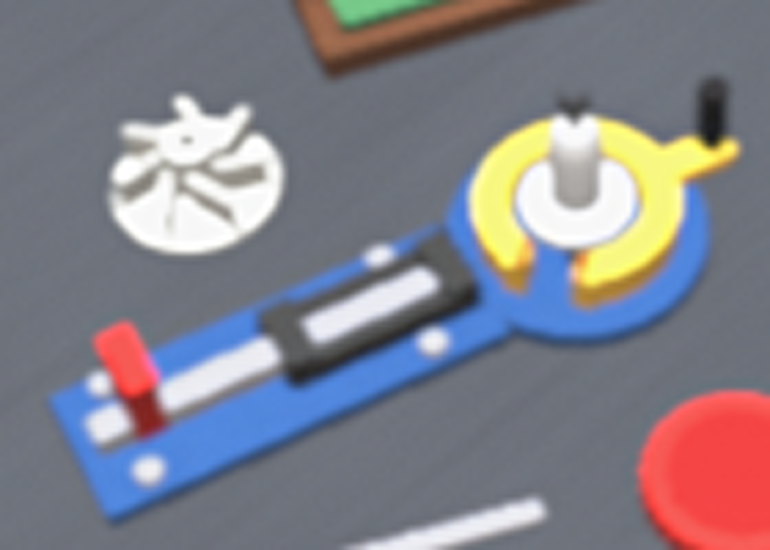

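View pics/top_crop.png

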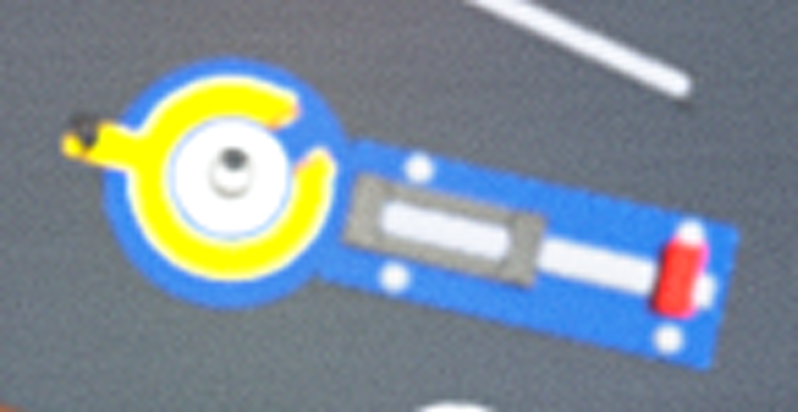

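The crops show the slot about 0.8 rad off line. The peg is nearly along base +x, with its top at scene crop (714,83) and top crop (82,132). The lug's top is at scene crop (128,357), and the lug is at top crop (680,280). The bar points at the disc.

```bash
python3 - <<'E'
from h import *
f=lambda n,u:np.array(u)/5.5-.4+{"scene":(150,185),"top":(225,160)}[n]
S=lambda u:f("scene",u);T=lambda u:f("top",u)
np.set_printoptions(precision=1,suppress=True)
for nm,a,b in [("peg",(714,83),(82,132)),("lugtop",(128,357),(682,262)),("holdertop",(573,108),(234,160)),("railcorner1",(112,518),(738,235)),("railcorner2",(52,402),(710,368)),("guide back L",(292,378),(548,215)),("ring ctr",(577,197),(231,178)),("slot",(550,275),(308,132)),("holder body low",(577,200),(231,178))]:
    p,e=tri(S(a),T(b));print(nm,p,e)
# foot ellipse centre from blue+yellow outline at top view, z=10; ring centre z=28
print("ring28 top",plane("top",T((231,178)),28),"scene",plane("scene",S((577,195)),28))
print("foot10 top",plane("top",T((229,182)),10))
for n,g,us in (("top",T,[(738,235),(710,368),(400,160-10),(345,135)]),("scene",S,[(112,508),(52,398)])):
    for u in us: print(n,plane(n,g(u),10))
def dirn(a,b,z,n,g): 
    d=plane(n,g(b),z)-plane(n,g(a),z);return np.arctan2(d[1],d[0])
print("yaw rail top edges",dirn((730,232),(360,140),10,"top",T),dirn((705,366),(340,285),10,"top",T),"bar",dirn((650,277),(390,215),20,"top",T),
 "scene rail",dirn((52,400),(440,228),10,"scene",S),dirn((112,508),(505,333),10,"scene",S))
c=plane("top",T((231,178)),28);
for z,u in ((28,(308,132)),(62,(82,132))):
    d=plane("top",T(u),z)-c;print(np.arctan2(d[1],d[0]),np.hypot(*d[:2]))
for nm,u,z in (("impeller",(307.5,249),15),("lid",(282,139),15),("pin a",(309,157),8),("pin b",(349,176),8),("stone",(244,252),23),("tool a",(208,145),10),("tool b",(185,202),10)): print(nm,plane("top",u,z))
E
```

```text
peg [595.7  64.6  58.6] 1.151110822033961
lugtop [ 538.1 -172.5   54.5] 2.22462520557157
holdertop [580.4   4.9  79.7] 0.12650171154940096
railcorner1 [ 554.1 -205.1    2.9] 3.411494796068212
railcorner2 [ 498.7 -191.1    4.4] 2.4714113594483322
guide back L [ 562.3 -124.7   17.9] 1.46789844450443
ring ctr [579.7   5.4  26.2] 1.3998310758609298
slot [598.3 -26.8  23.4] 1.3435052314935854
holder body low [579.9   5.3  24.6] 1.2741877528914929
ring28 top [579.1   4.9  28. ] scene [580.5   5.6  28. ]
foot10 top [579.4   5.3  10. ]
top [ 552.5 -204.9   10. ]
top [ 497.8 -190.9   10. ]
top [591.1 -66.1  10. ]
top [598.  -43.4  10. ]
scene [ 556.2 -203.1   10. ]
scene [ 501.9 -190.7   10. ]
yaw rail top edges 1.3020194005386134 1.3290914104906693 bar 1.3124420433018227 scene rail 1.314988592964867 1.2975188331131222
-1.0529770592046703 36.71635804904351
1.3088763559529744 61.25068027124561
impeller [449.7 -84.   15. ]
lid [702.2 -34.   15. ]
pin a [660.1 -95.4   8. ]
pin b [ 613.8 -185.6    8. ]
stone [446.2  58.4  23. ]
tool a [693.6 137.3  10. ]
tool b [562.3 191.6  10. ]
```

Two views and the sizes agree: the base is at (579.5, 5.2), its yaw is 1.313, the disc is at about 0.79 rad, and the peg is at (595, 64). I'll push the peg along world angle -0.66 with the pad edges, so tool -x points that way.

The manual's scale: shifts go in shares of 400 mm and turns go in shares of pi/2 rad. Converting my numbers, -273 mm / 400 = -0.6825, 226 mm / 400 = 0.565, 0.55 rad / 1.5708 = 0.3501.

>>> jog_arm:
  moves:
    - {"trans":[-0.6825,0.565,0],"turn_vec":[0,0,0.3501]}
    - {"trans":[-0.6825,0.565,0],"turn_vec":[0,0,0.3501]}
    - {"trans":[-0.6825,0.565,0],"turn_vec":[0,0,0.3501]}
    - {"trans":[-0.6825,0.565,0],"turn_vec":[0,0,0.3501]}
    - {"trans":[-0.6825,0.565,0],"turn_vec":[0,0,0.3501]}
    - {"trans":[-0.6825,0.565,0],"turn_vec":[0,0,0.3501]}
    - {"trans":[-0.6825,0.565,0],"turn_vec":[0,0,0.3501]}
    - {"trans":[-0.6825,0.565,0],"turn_vec":[0,0,0.3501]}
    - {"trans":[-0.6825,0.565,0],"turn_vec":[0,0,0.3501]}
  finger_gap: 0

```text
clock: 1.0
position: [421.4, -236.1, 248.2]
ee_rot: [0.045, 0.999, 0.0, -0.0]
contact_force: [-0.4, -1.7, -0.2]
gripper_width: -0.2
grasp_force: 0.0
```

```bash
python3 - <<'E'
from h import *
from scipy.spatial.transform import Rotation as Q
s=sensors.read_state();R=Q.from_quat(s["ee_rot"]).as_matrix();print(s["position"],R.round(3),s["joints"],s["gripper_width"])
print(R.T@(np.array([567.5,85,248])-s["position"]),"turn",np.arctan2(R[1,0],R[0,0])-(np.pi-.66))
E
```

```text
[ 421.42371106 -236.08012759  248.18792172] [[-0.996  0.09  -0.   ]
 [ 0.09   0.996  0.   ]
 [ 0.     0.    -1.   ]] [-1.73652900e-01  1.41794630e-01 -3.27852049e-01 -3.38210457e-04
 -1.10137167e+00 -1.48706566e+00] -0.19666512406565922
[-1.16601853e+02  3.32918459e+02  2.71298613e-01] turn 0.569924770479751
```

Scaled: 333 mm / 400 = 0.8325, -117 mm / 400 = -0.2925, 0.57 rad / 1.5708 = 0.3629.

>>> jog_arm:
  moves:
    - {"trans":[-0.2925,0.8325,0],"turn_vec":[0,0,0.3629]}
    - {"trans":[-0.2925,0.8325,0],"turn_vec":[0,0,0.3629]}
    - {"trans":[-0.2925,0.8325,0],"turn_vec":[0,0,0.3629]}
    - {"trans":[-0.2925,0.8325,0],"turn_vec":[0,0,0.3629]}
    - {"trans":[-0.2925,0.8325,0],"turn_vec":[0,0,0.3629]}
    - {"trans":[-0.2925,0.8325,0],"turn_vec":[0,0,0.3629]}
    - {"trans":[-0.2925,0.8325,0],"turn_vec":[0,0,0.3629]}
    - {"trans":[-0.2925,0.8325,0],"turn_vec":[0,0,0.3629]}
    - {"trans":[-0.2925,0.8325,0],"turn_vec":[0,0,0.3629]}

```text
clock: 1.9
position: [569.8, 84.2, 247.1]
ee_rot: [0.325, 0.946, -0.0, -0.0]
contact_force: [-0.2, 0.2, -0.9]
gripper_width: 0.2
grasp_force: 0.0
```

>>> jog_arm:
  moves:
    - {"trans":[0,0,0.125]}
    - {"trans":[0,0,0.225]}
    - {"trans":[0,0,0.3]}
    - {"trans":[0,0,0.3]}

```text
clock: 2.3
position: [565.2, 79.7, 123.6]
ee_rot: [0.327, 0.945, -0.003, -0.004]
contact_force: [-0.2, -0.8, -0.7]
gripper_width: 0.1
grasp_force: 0.0
```

```bash
python3 - <<'E'
from h import *
im={n:get_image(n) for n in C}
cv2.imwrite("pics/a.png",np.hstack([cv2.resize(im["scene"][130:270,190:330],(400,400)),cv2.resize(im["top"][130:270,190:330],(400,400))]))
s=sensors.read_state();print(s["position"],s["joints"])
for n in C:
    for z in(17,30):print(n,proj(n,[[*s["position"][:2],s["position"][2]-z]]))
E
```

```text
[568.97636717  81.18808509 128.78955951] [ 4.23867088e-01  4.13158032e-01 -2.77169633e-01  9.70339494e-04
 -8.80878740e-01 -2.66044335e+00]
scene [[275.97797383 171.79984574]]
scene [[275.87302156 176.19861325]]
top [[230.42315672 193.21808638]]
top [[230.80225496 193.88681773]]
```

View pics/a.png

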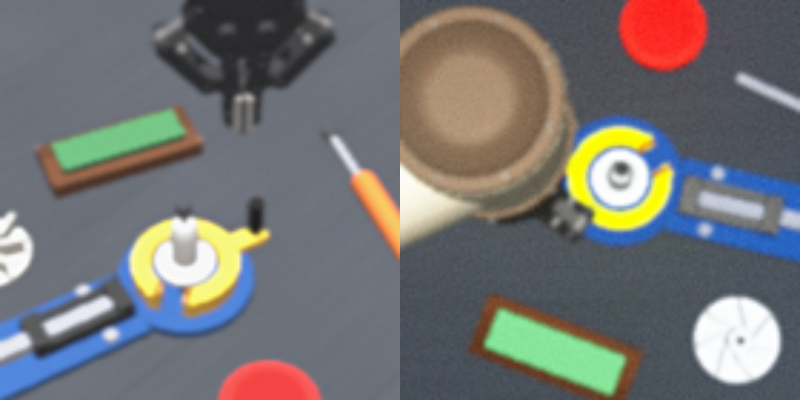

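The peg, the ring and the closed fingertips at scene (275,175) are where I expected them, with clear space under the tip. Next I lower and push in small steps.

Scaled: 66 mm / 400 = 0.165, 55 mm / 400 = 0.1375.

>>> jog_arm:
  moves:
    - {"trans":[0,0.01,0.075]}
    - {"trans":[0,0.01,0.1375]}
    - {"trans":[0,0.01,0.165]}
    - {"trans":[0,0.01,0.165]}
    - {"trans":[0,0.01,0.165]}

```text
clock: 2.9
position: [572.4, 85.8, 64.1]
ee_rot: [0.326, 0.945, 0.001, 0.001]
contact_force: [0.8, 0.9, 0.8]
gripper_width: 0.1
grasp_force: 0.0
```

>>> jog_arm:
  moves:
    - {"trans":[-0.015,0,0]}
    - {"trans":[-0.03,0,0]}
    - {"trans":[-0.0425,0,0]}
    - {"trans":[-0.055,0,0]}
    - {"trans":[-0.0675,0,0]}
    - {"trans":[-0.08,0,0]}
    - {"trans":[-0.0925,0,0]}
    - {"trans":[-0.105,0,0]}
    - {"trans":[-0.115,0,0]}
    - {"trans":[-0.115,0,0]}

```text
clock: 3.9
position: [607.7, 56.5, 62.2]
ee_rot: [0.326, 0.945, -0.0, 0.0]
contact_force: [-0.2, 0.1, 0.9]
gripper_width: 0.3
grasp_force: 0.0
```

```bash
python3 - <<'E'
from h import *
im={n:get_image(n) for n in C}
cv2.imwrite("pics/b.png",np.hstack([cv2.resize(im["scene"][130:270,190:330],(400,400)),cv2.resize(im["top"][130:270,190:330],(400,400))]))
s=sensors.read_state();print(s["position"],s["contact_force"])
E
```

```text
[607.08749846  56.58269075  62.10012008] [ 0.43806014 -0.33711163 -0.50467114]
```

View pics/b.png

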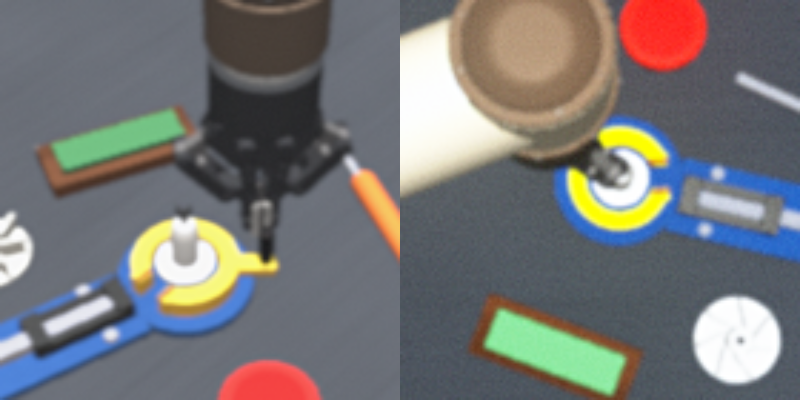

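The disc is now at about 0.28 rad by both the picture and the geometry, so the peg needs about 16 mm more.

Scaled: -16 mm / 400 = -0.04, -14 mm / 400 = -0.035.

>>> jog_arm:
  moves:
    - {"trans":[-0.01,0,0]}
    - {"trans":[-0.02,0,0]}
    - {"trans":[-0.03,0,0]}
    - {"trans":[-0.035,0,0]}
    - {"trans":[-0.04,0,0]}
    - {"trans":[-0.04,0,0]}
    - {"trans":[-0.04,0,0]}

```text
clock: 4.7
position: [620.0, 47.4, 62.2]
ee_rot: [0.326, 0.945, 0.0, 0.0]
contact_force: [-1.7, -0.1, -2.7]
gripper_width: -0.1
grasp_force: 0.8
```

>>> jog_arm:
  moves:
    - {"trans":[0.0375,0,0]}
    - {"trans":[0.075,0,0]}
    - {"trans":[0.1,0,-0.1]}
    - {"trans":[0.1,0,-0.2]}
    - {"trans":[0.1,0,-0.3]}
    - {"trans":[0.1,0,-0.4]}
    - {"trans":[0.1,0,-0.4]}

```text
clock: 5.4
position: [591.3, 73.9, 230.1]
ee_rot: [0.325, 0.946, 0.004, 0.007]
contact_force: [-0.4, 0.9, 0.5]
gripper_width: 0.1
grasp_force: 0.0
```

```bash
python3 - <<'E'
from h import *
from scipy.spatial.transform import Rotation as Q
s=sensors.read_state();R=Q.from_quat(s["ee_rot"]).as_matrix()
print(s["position"],s["joints"].round(2) if hasattr(s["joints"],"round") else s["joints"])
# pre point behind lug: base x=-225, y=0
c=np.array([579.5,5.2]);ux=np.array([np.cos(1.313),np.sin(1.313)])
p=c-225*ux;print("pre",p,R.T@(np.array([*p,s["position"][2]])-s["position"]),"yaw -x",np.arctan2(-R[1,0],-R[0,0]))
E
```

```text
[591.26001644  73.85291607 230.05697001] [ 0.4   0.34 -0.11  0.   -1.11 -2.63]
pre [ 522.13617762 -212.36468436] [-121.34028147 -268.27325879   -2.14816304] yaw -x -0.6617459409350712
```

Scaled: -268 mm / 400 = -0.67, -121 mm / 400 = -0.3025, -1 rad / 1.5708 = -0.6366.

>>> jog_arm:
  moves:
    - {"trans":[-0.3025,-0.67,0],"turn_vec":[0,0,-0.6366]}
    - {"trans":[-0.3025,-0.67,0],"turn_vec":[0,0,-0.6366]}
    - {"trans":[-0.3025,-0.67,0],"turn_vec":[0,0,-0.6366]}
    - {"trans":[-0.3025,-0.67,0],"turn_vec":[0,0,-0.6366]}
    - {"trans":[-0.3025,-0.67,0],"turn_vec":[0,0,-0.6366]}
    - {"trans":[-0.3025,-0.67,0],"turn_vec":[0,0,-0.6366]}
    - {"trans":[-0.3025,-0.67,0],"turn_vec":[0,0,-0.6366]}
    - {"trans":[-0.3025,-0.67,0],"turn_vec":[0,0,-0.6366]}

```text
clock: 6.2
position: [517.6, -214.6, 222.2]
ee_rot: [-0.166, 0.986, -0.0, 0.0]
contact_force: [-0.1, -0.5, -1.0]
gripper_width: 0.1
grasp_force: 0.0
```

>>> jog_arm:
  moves:
    - {"turn_vec":[0,0,-0.6175]}
    - {"turn_vec":[0,0,-0.6175]}
    - {"turn_vec":[0,0,-0.6175]}
    - {"turn_vec":[0,0,-0.6175]}
    - {"turn_vec":[0,0,-0.6175]}
    - {"turn_vec":[0,0,-0.6175]}
    - {"turn_vec":[0,0,-0.6175]}
    - {"turn_vec":[0,0,-0.6175]}

```text
clock: 7.0
position: [518.7, -212.0, 222.3]
ee_rot: [-0.607, 0.794, -0.0, 0.0]
contact_force: [-0.7, -0.2, -0.2]
gripper_width: 0.3
grasp_force: 0.0
```

```bash
python3 - <<'E'
from h import *
from scipy.spatial.transform import Rotation as Q
s=sensors.read_state();R=Q.from_quat(s["ee_rot"]).as_matrix()
print("yaw -x",np.arctan2(-R[1,0],-R[0,0]),s["position"],s["joints"])
p=np.array([522.1,-212.4,56]);print(R.T@(p-s["position"]))
im={n:get_image(n) for n in C}
cv2.imwrite("pics/c.png",np.hstack([cv2.resize(im["scene"][180:290,150:290],(400,314),interpolation=2),cv2.resize(im["top"][150:260,230:370],(400,314),interpolation=2)]))
E
```

```text
yaw -x 1.3056196633011277 [ 518.74446274 -212.01020037  222.31470828] [-9.88556005e-02  2.95471891e-01 -1.93138644e-01 -8.95884518e-05
 -1.08145411e+00 -1.66279052e-01]
[ -0.47012755  -3.22257295 166.31713011]
```

View pics/c.png

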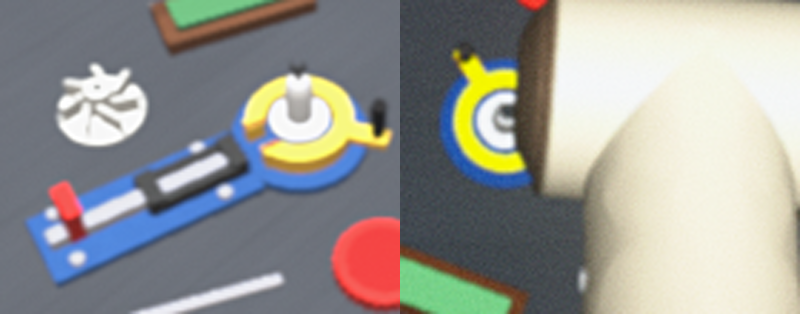

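The slot at scene crop (258,142) lies on the bar's line, which passes x=258 at about y=143. The peg is at scene crop (378,104) and top crop (62,57). I check the angle and the lug by rays.

```bash
python3 - <<'E'
from h import *
k=400/140;S=lambda u:np.array(u)/k-.3+(150,180);T=lambda u:np.array(u)/k-.3+(230,150)
c=np.array([579.5,5.2,0]);y=1.313
p,e=tri(S((378,104)),T((62,57)));d=p-c
print("peg",p,e,np.hypot(*d[:2]),"disc",np.arctan2(d[1],d[0])-y+.8)
for u,z in (((378,104),62),((258,142),28)):
    d=plane("scene",S(u),z)-c;print(d,np.hypot(*d[:2]),np.arctan2(d[1],d[0])-y)
M=np.array([[np.cos(y),np.sin(y)],[-np.sin(y),np.cos(y)]])
for u in ((53,190),(74,220),(62,205)): print("lug in base",M@(plane("scene",S(u),51)-c)[:2])
E
```

```text
peg [627.27420093  38.64955678  52.85589201] 2.618088468964777 58.320211959994715 disc 0.09783294924398112
[53.59880148 28.85907317 62.        ] 60.87427719654859 -0.8190849541814036
[ -2.30587923 -38.66399028  28.        ] 38.73268933814897 -2.9433647050437672
lug in base [-187.87539537    9.85020887]
lug in base [-184.71908796  -20.65409744]
lug in base [-187.17426971   -5.04160064]
```

```bash
python3 - <<'E'
from h import *
im=get_image("scene");y=1.313
def prof(n,im,c,rs=(30,33,36)):
    hsv=cv2.cvtColor(cv2.GaussianBlur(im,(0,0),.6),cv2.COLOR_BGR2HSV)
    a=np.arange(-1.2,1.21,.02)
    for r in rs:
        P=np.c_[c[0]+r*np.cos(y+np.pi+a),c[1]+r*np.sin(y+np.pi+a),np.full(a.size,28)]
        uv=proj(n,P).astype(np.float32)
        f=lambda k:cv2.remap(hsv[...,k].astype(np.float32),uv[:,0],uv[:,1],1).ravel()
        h,s=f(0),f(1);m=(h>20)&(h<40)&(s>60)
        g=a[~m];print(n,r,"gap",g.min().round(2) if g.size else None,g.max().round(2) if g.size else None,"".join("Y" if q else "." for q in m))
c=(580.5,5.6)
prof("scene",cv2.imread("pics/scene0.png"),c);prof("top",cv2.imread("pics/top0.png"),(579.1,4.9));prof("scene",im,c)
E
```

```text
scene 30 gap 0.36 1.16 YYYYYYYYYYYYYYYYYYYYYYYYYYYYYYYYYYYYYYYYYYYYYYYYYYYYYYYYYYYYYYYYYYYYYYYYYYYYYY....Y....................................YY
scene 33 gap 0.44 1.14 YYYYYYYYYYYYYYYYYYYYYYYYYYYYYYYYYYYYYYYYYYYYYYYYYYYYYYYYYYYYYYYYYYYYYYYYYYYYYYYYYY...Y.........................Y......YYY
scene 36 gap 0.5 1.08 YYYYYYYYYYYYYYYYYYYYYYYYYYYYYYYYYYYYYYYYYYYYYYYYYYYYYYYYYYYYYYYYYYYYYYYYYYYYYYYYYYYYY...Y......................Y...YYYYYY
top 30 gap 0.44 1.06 YYYYYYYYYYYYYYYYYYYYYYYYYYYYYYYYYYYYYYYYYYYYYYYYYYYYYYYYYYYYYYYYYYYYYYYYYYYYYYYYYY................................YYYYYYY
top 33 gap 0.5 1.04 YYYYYYYYYYYYYYYYYYYYYYYYYYYYYYYYYYYYYYYYYYYYYYYYYYYYYYYYYYYYYYYYYYYYYYYYYYYYYYYYYYYYY............................YYYYYYYY
top 36 gap 0.52 1.02 YYYYYYYYYYYYYYYYYYYYYYYYYYYYYYYYYYYYYYYYYYYYYYYYYYYYYYYYYYYYYYYYYYYYYYYYYYYYYYYYYYYYYY..........................YYYYYYYYY
scene 30 gap -0.3 0.48 YYYYYYYYYYYYYYYYYYYYYYYYYYYYYYYYYYYYYYYYYYYYY........................................YYYYYYYYYYYYYYYYYYYYYYYYYYYYYYYYYYYY
scene 33 gap -0.28 0.44 YYYYYYYYYYYYYYYYYYYYYYYYYYYYYYYYYYYYYYYYYYYYYY................Y.................Y..YYYYYYYYYYYYYYYYYYYYYYYYYYYYYYYYYYYYYY
scene 36 gap -0.22 0.4 YYYYYYYYYYYYYYYYYYYYYYYYYYYYYYYYYYYYYYYYYYYYYYYYY.............Y..................YYYYYYYYYYYYYYYYYYYYYYYYYYYYYYYYYYYYYYYY
```

The ring gap shows the disc at about 0.08 rad, against 0.78 at the start, so the slot is passable. Next I lower behind the lug and push.

>>> jog_arm:
  moves:
    - {"trans":[0,-0.015,0.125]}
    - {"trans":[0,-0.015,0.25]}
    - {"trans":[0,-0.015,0.35]}
    - {"trans":[0,-0.015,0.4]}
    - {"trans":[0,-0.015,0.415]}
    - {"trans":[0,-0.015,0.415]}
    - {"trans":[0,-0.015,0.415]}

```text
clock: 7.85
position: [525.5, -215.2, 57.8]
ee_rot: [-0.608, 0.794, -0.001, 0.001]
contact_force: [0.6, -0.8, 0.9]
gripper_width: -0.2
grasp_force: 0.0
```

>>> jog_arm:
  moves:
    - {"trans":[-0.0175,0,0]}
    - {"trans":[-0.035,0,0]}
    - {"trans":[-0.05,0,0]}
    - {"trans":[-0.0625,0,0]}
    - {"trans":[-0.075,0,0]}
    - {"trans":[-0.085,0,0]}
    - {"trans":[-0.095,0,0]}
    - {"trans":[-0.105,0,0]}
    - {"trans":[-0.105,0,0]}

```text
clock: 8.75
position: [535.3, -174.1, 56.2]
ee_rot: [-0.608, 0.794, 0.0, 0.0]
contact_force: [0.6, 1.1, 0.7]
gripper_width: 0.0
grasp_force: 0.0
```

```bash
python3 - <<'E'
from h import *
im={n:get_image(n) for n in C}
cv2.imwrite("pics/d.png",np.hstack([cv2.resize(im["scene"][180:290,150:290],(400,314),interpolation=2),cv2.resize(im["top"][150:260,230:370],(400,314),interpolation=2)]))
s=sensors.read_state();d=s["position"][:2]-np.array([579.5,5.2]);y=1.313
print(s["position"],s["contact_force"],"base x",d@[np.cos(y),np.sin(y)],"y",d@[-np.sin(y),np.cos(y)])
E
```

```text
[ 535.16889558 -174.29660564   56.06144387] [ 0.39101149 -0.39770398 -0.3164865 ] base x -184.8672175522339 y -2.896571841955503
```

View pics/d.png

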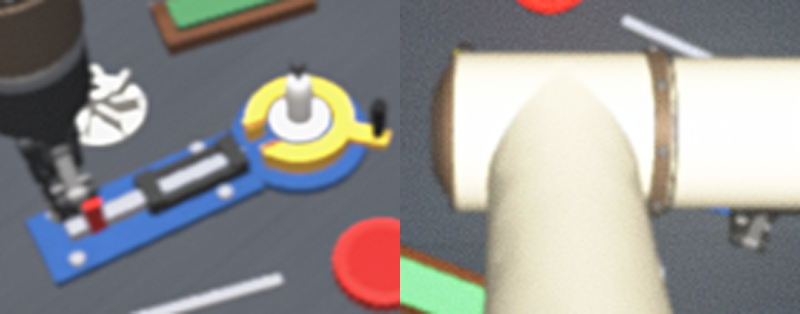

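The finger is behind the lug, now at scene crop (92,212), and the bar is sliding. About 32 mm remain.

Scaled: -27 mm / 400 = -0.0675, -25 mm / 400 = -0.0625.

>>> jog_arm:
  moves:
    - {"trans":[-0.0125,0,0]}
    - {"trans":[-0.025,0,0]}
    - {"trans":[-0.0375,0,0]}
    - {"trans":[-0.0475,0,0]}
    - {"trans":[-0.055,0,0]}
    - {"trans":[-0.0625,0,0]}
    - {"trans":[-0.0675,0,0]}
    - {"trans":[-0.0675,0,0]}

```text
clock: 9.65
position: [542.5, -148.3, 56.4]
ee_rot: [-0.608, 0.794, -0.0, 0.0]
contact_force: [-0.1, 0.1, 0.6]
gripper_width: 0.3
grasp_force: 0.0
```

>>> jog_arm:
  moves:
    - {"trans":[-0.0025,0,0]}
    - {"trans":[-0.005,0,0]}
    - {"trans":[-0.0075,0,0]}
    - {"trans":[-0.0075,0,0]}
    - {"trans":[-0.0075,0,0]}

```text
clock: 10.15
position: [543.1, -145.7, 56.4]
ee_rot: [-0.607, 0.794, -0.0, 0.0]
contact_force: [-0.1, -0.1, 0.4]
gripper_width: 0.0
grasp_force: 0.4
```

```bash
python3 - <<'E'
from h import *
s=sensors.read_state();d=s["position"][:2]-np.array([579.5,5.2]);y=1.313
print("base x",d@[np.cos(y),np.sin(y)],"y",d@[-np.sin(y),np.cos(y)])
E
```

```text
base x -155.18289543841897 y -3.2751313702785194
```

Scaled: -2 mm / 400 = -0.005, -1 mm / 400 = -0.0025.

>>> jog_arm:
  moves:
    - {"trans":[-0.0025,0,0]}
    - {"trans":[-0.005,0,0]}
    - {"trans":[-0.005,0,0]}
    - {"trans":[-0.005,0,0]}

```text
clock: 10.55
position: [543.7, -143.7, 56.4]
ee_rot: [-0.608, 0.794, -0.0, 0.0]
contact_force: [-0.2, -1.0, 0.2]
gripper_width: 0.4
grasp_force: 0.5
```

>>> jog_arm:
  moves:
    - {"trans":[-0.0025,0,0]}
    - {"trans":[-0.005,0,0]}
    - {"trans":[-0.005,0,0]}
    - {"trans":[-0.005,0,0]}

```text
clock: 10.95
position: [543.8, -142.7, 56.4]
ee_rot: [-0.607, 0.794, -0.0, -0.001]
contact_force: [-0.8, -5.4, 0.9]
gripper_width: 0.1
grasp_force: 2.9
```

The force rises to 5 N just where the stop should be. I push 2 mm more, back off, lift clear and look.

Scaled: -2 mm / 400 = -0.005, -1 mm / 400 = -0.0025.

>>> jog_arm:
  moves:
    - {"trans":[-0.0025,0,0]}
    - {"trans":[-0.005,0,0]}
    - {"trans":[-0.005,0,0]}
    - {"trans":[-0.005,0,0]}

```text
clock: 11.35
position: [543.7, -142.5, 56.4]
ee_rot: [-0.607, 0.794, -0.0, -0.002]
contact_force: [-1.2, -13.0, 1.3]
gripper_width: 0.1
grasp_force: 6.6
```

>>> jog_arm:
  moves:
    - {"trans":[0.025,0,0]}
    - {"trans":[0.0625,0,0]}
    - {"trans":[0.1125,0,0]}
    - {"trans":[0.125,0,-0.1]}
    - {"trans":[0.2,0,-0.2]}
    - {"trans":[0.275,0,-0.3]}
    - {"trans":[0.375,0,-0.375]}
    - {"trans":[0.475,0,-0.375]}
    - {"trans":[0.575,0,-0.375]}
    - {"trans":[0.625,0,-0.375]}

```text
clock: 12.35
position: [477.9, -383.8, 206.4]
ee_rot: [-0.606, 0.795, -0.0, 0.0]
contact_force: [0.5, -0.3, 0.9]
gripper_width: 0.1
grasp_force: 0.0
```

>>> jog_arm:
  moves:
    - {"trans":[0.125,0,0]}
    - {"trans":[0.25,0,0]}
    - {"trans":[0.375,0,0]}
    - {"trans":[0.375,0,0]}

```text
clock: 12.75
position: [437.1, -531.0, 204.7]
ee_rot: [-0.605, 0.796, 0.0, -0.0]
contact_force: [-0.8, 0.1, -0.6]
gripper_width: 0.3
grasp_force: 0.0
```

```bash
python3 - <<'E'
from h import *
im={n:get_image(n) for n in C}
cv2.imwrite("pics/e.png",np.hstack([cv2.resize(im["scene"][180:290,150:290],(400,314),interpolation=2),cv2.resize(im["top"][150:260,230:370],(400,314),interpolation=2)]))
E
```

```text
(no output)
```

View pics/e.png

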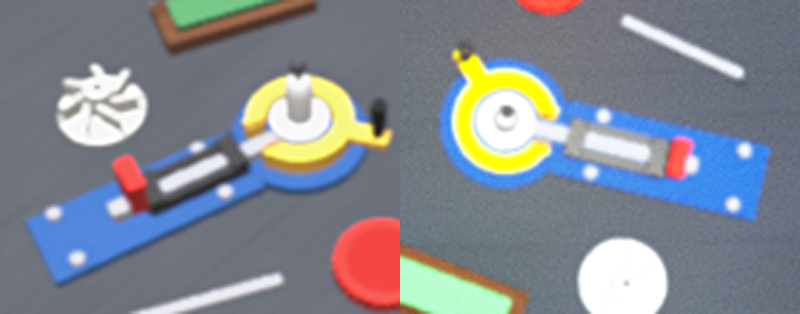

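The bar runs through the slot under the flange at scene crop (255,145), and the lug is flush against the guide at (140,185). The holder is upright and the loose things in view have not moved. The arm is clear, so I hand in.

```bash
python3 -c "
from bench import arm, sensors, get_image, get_calibration
print(arm.job_done())"
```

```text
the job is handed in; nothing more can be done
None
```

I turned the disc into line and pushed the bar through the slot until the lug stopped against its guide, with the holder and the loose things in view unmoved in the last pictures; the job is handed in, with no verdict returned.

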